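# Put the spectrometer's reference samples back in their seats

## Robot

A 6-joint arm with a two-finger parallel gripper is mounted at the origin on the work surface. World frame = base frame: x ahead of the robot, y to its left, z up, the work surface at z = 0. Lengths are in m, angles in rad, forces in N, time in s.
With the tool pointing down it reaches from about 0.35 to 0.775 m from the base axis. Payload 5.5 kg.
Tool frame: the origin (TCP) lies midway between the tips of the shut fingers; the grasp point (between the pads) lies 19 mm behind it; z points along the fingers, y is the line along which they close (so a half turn about z gives the same grasp; the last joint's range is limited). The gripper opens to 85 mm and grips with 20 to 120 N. Pads are 22 mm wide; open, the fingers measure 114 mm over their backs; the gripper's body (76 mm by 85 mm) begins 54 mm behind the grasp point. The pads swing forward as they close: fully open they stand 13 mm farther back than shut.
Start: joints at [1.02, 0.313, 0.046, 1.304, 0, 1.431], TCP at [0.23, 0.527, 0.231] pointing down, gripper open.
Joint ranges: [-2.76, 2.76], [-0.86, 1.69], [-1.03, 1.26], [-2.2, 2.34], [-1.47, 1.5], [-3.14, 3.14]. Speed limits (rad/s): [2.57, 2.57, 3.14, 3.14, 3.14, 3.14].

## Interface

Orientations are given as a unit quaternion [w, x, y, z].
In Python, from workcell import telemetry, imaging, env gives the robot as it stands. The module is installed in compiled form; this text tells all that it offers.
- The arm moves only by the tool step_arm, never from a script. Its argument "moves" is a list of rows, each a list of 3 entries, a list of its own where there are three numbers: the shift along the tool's x, y, z in mm, then the turn, a rotation vector about the tool's x, y, z in rad, then the finger opening in mm, from 0 to 85.4. A call has 1 to 8 rows; each row is the pose to reach, as a shift and turn from the pose commanded when the call began, along the tool's axes at that moment; what a row does not reach only later rows make up. A row lasts 1/12 s, in which the tool goes at most 41.7 mm and 7.16 degrees, less where a joint would pass 70% of its speed; a pose out of reach is approached as far as the arm can. A call with a gripper value outside its range is refused whole. The fingers move at their own pace and stop on an object; "grip_force" is the grip in N (left out, the last holds). Time passes only in rows, so rows that repeat a pose let the fingers close. It gives the time, the measured TCP pose, the force, the opening and the grip force at its end, in the units of the state.
- telemetry.get_state(): the state, without advancing time (a new reading comes with each control period).
- imaging.read_camera(name): name is "side" or "top" or "wrist"; returns the picture (400x640x3 uint8, red, green, blue); there is no depth.
- imaging.camera_params(name): a dict with "camera_matrix" (3x3 intrinsics, pixels), "pose" (4x4, takes a point from camera to world coordinates). Camera axes: x right, y up, looking along -z (the intrinsics and any distortion apply to the point x, -y, -z); pixel columns grow to the right and rows downward; lengths in m; the calibration is good to about 2 mm. A picture is of the moment at which its call begins: read the wrist's pose just before it. camera_params takes no time and is no camera call; for the wrist camera it gives the pose at the moment of the call.
- env.hand_in(): hands the job in; it is judged then, once.
The state is a dict: "clock": time; "joint_pos": joint angles; "qvel": joint speeds; "tau": joint torques, N m; "tcp_pos": TCP position; "orientation": TCP orientation; "wrist_force": force on the tool from outside, world axes, zero at the start; "ft_torque": the same for the moment, N m; "finger_gap": finger opening in m; "grip_force": force on a finger pad.
Only numpy, scipy, OpenCV 4.12 (cv2) and the standard library are available. Lean on these libraries where they do the work, as an engineer would, in place of code of your own. Each camera call takes 0.05 s, during which the arm holds its last target. There are 200 camera calls.

## Task

Take the pile of colour-marked metal reference samples apart and set each one down gently, not dropping it, painted face up, flat on the floor of the cutout in the seat of its own colour. The green sample has been left in the red seat by mistake, so move it to the green seat before the red one goes home. Leave the amber bottle standing where it is.

Things in the scene. Friction and masses are not known exactly. Their poses are not given: they have to be found in the camera images.
- yellow_center (a point): yellow sample: upright solid brass disc, 30 mm diameter, 30 mm tall, loose; yellow paint on the upper part of its side and on the rim of its top, bare metal in the middle of the top. Point: its centre, half-way up; z axis up, along the disc. It starts on top of the pile, lying on the red sample.
- green_center (a point): green sample: upright solid pale aluminium disc, 46 mm diameter, 24 mm tall, loose; green paint on the upper part of its side and on the rim of its top, bare metal in the middle of the top. Point: its centre, half-way up; z axis up, along the disc. It does not start in the pile: it stands, wrongly, in the red seat, seated on its floor.
- red_center (a point): red sample: upright solid copper disc, 46 mm diameter, 24 mm tall, loose; red paint on the upper part of its side and on the rim of its top, bare metal in the middle of the top. Point: its centre, half-way up; z axis up, along the disc. It starts in the middle of the pile, lying on the blue sample.
- blue_center (a point): blue sample: upright solid dark steel disc, 60 mm diameter, 24 mm tall, loose; blue paint on the upper part of its side and on the rim of its top, bare metal in the middle of the top. Point: its centre, half-way up; z axis up, along the disc. It starts at the bottom of the pile, on a fixed wooden board 100 x 100 x 12.
- yellow_seat: yellow seat: fixed black insert block 96 x 96 mm, 12 mm high, with a yellow border on its top and a yellow floor in its round cutout. The cutout is central, 44 mm across (the yellow sample with 7 mm to spare all round) and 7 mm deep; its floor is 5 mm above the table. Origin: centre of the block's underside, on the table; z up.
- green_seat: green seat: fixed black insert block 96 x 96 mm, 12 mm high, with a green border on its top and a green floor in its round cutout. The cutout is central, 60 mm across (the green sample with 7 mm to spare all round) and 7 mm deep; its floor is 5 mm above the table. Origin: centre of the block's underside, on the table; z up.
- red_seat: red seat: fixed black insert block 96 x 96 mm, 12 mm high, with a red border on its top and a red floor in its round cutout. The cutout is central, 60 mm across (the red sample with 7 mm to spare all round) and 7 mm deep; its floor is 5 mm above the table. Origin: centre of the block's underside, on the table; z up.
- blue_seat: blue seat: fixed black insert block 96 x 96 mm, 12 mm high, with a blue border on its top and a blue floor in its round cutout. The cutout is central, 74 mm across (the blue sample with 7 mm to spare all round) and 7 mm deep; its floor is 5 mm above the table. Origin: centre of the block's underside, on the table; z up.
- vial_mid (a point): amber bottle with white cap, 40 mm diameter, 85 mm tall, standing loose among the seats; must stay standing where it is. Point: its centre, half-way up; z up.

How it is judged:
At the end, for the whole second after the job is handed in: Each of the four samples lies flat (within 0.1 rad of upright, painted face up) on the floor of its own colour's seat, centre within 10 mm of the seat's centre and within 3 mm of its seated height, released and at rest; the amber bottle stands upright within 30 mm of where it was (horizontal distance between yellow_center and yellow_seat below 0.01 m and z of yellow_center in the frame of yellow_seat between 0.017 and 0.023 m and angle between each of yellow_center, green_center, red_center, blue_center's own z axis and vertical below 0.1 rad and linear speed of each of yellow, green, red, blue below 0.02 m/s and horizontal distance between green_center and green_seat below 0.01 m and z of green_center in the frame of green_seat between 0.014 and 0.02 m and horizontal distance between red_center and red_seat below 0.01 m and z of red_center in the frame of red_seat between 0.014 and 0.02 m and horizontal distance between blue_center and blue_seat below 0.01 m and z of blue_center in the frame of blue_seat between 0.014 and 0.02 m and distance of vial_mid from where it was at the start of the episode below 0.03 m and angle between vial_mid's own z axis and vertical below 0.2 rad); the robot touches nothing.
It fails at once if the amber bottle is knocked over or pushed away (distance of vial_mid from where it was at the start of the episode above 0.03 m or angle between vial_mid's own z axis and vertical above 0.5 rad).
It fails at once if a sample is dropped or thrown into its seat instead of being set down (faster than 0.6 m/s within 40 mm of its seated height: a free fall of about 18 mm) ((horizontal distance between yellow_center and yellow_seat below 0.02 m and z of yellow_center in the frame of yellow_seat below 0.06 m and linear speed of yellow above 0.6 m/s) or (horizontal distance between green_center and green_seat below 0.02 m and z of green_center in the frame of green_seat below 0.057 m and linear speed of green above 0.6 m/s) or (horizontal distance between red_center and red_seat below 0.02 m and z of red_center in the frame of red_seat below 0.057 m and linear speed of red above 0.6 m/s) or (horizontal distance between blue_center and blue_seat below 0.02 m and z of blue_center in the frame of blue_seat below 0.057 m and linear speed of blue above 0.6 m/s)).
It also fails if it takes over 115 s, if anything falls off the work surface, if the arm or the gripper's body presses on something with over 40 N, if the wrist force passes 120 N, or if a joint passes its speed limit or range.

## Working session

There is one attempt and no reset: what is moved stays moved. The work goes in short steps, Python scripts to look and compute and a tool call to move; the robot and the scene stay as the last step left them, time stands still between calls to the robot, and variables do not carry over. Pictures are saved under pics/ and viewed, at most 14 in all, crops included, and the job is handed in when it is done.

Besides the shell and the picture viewer there is one more tool, called after "Request:" as a command line: name --argument value ..., lists and objects as JSON in quotes. step_arm: Moves the arm, as the interface text tells. Its arguments: {"type":"object","properties":{"moves":{"type":"array"},"grip_force":{"type":"number"}},"required":["moves"]}

```bash
mkdir -p pics; python3 - <<'E'
from workcell import telemetry, imaging
import cv2,numpy as np
s=telemetry.get_state()
print({k:np.round(v,4).tolist() for k,v in s.items()})
for n in ["top","side"]:
    p=imaging.camera_params(n);print(n,p["camera_matrix"],np.round(p["pose"],4),[k for k in p])
    cv2.imwrite(f"pics/{n}0.png",imaging.read_camera(n)[:,:,::-1])
E
```

```text
{'clock': 0.0, 'joint_pos': [1.0204, 0.314, 0.045, 1.3036, 0.0, 1.4312], 'qvel': [-0.0009, 0.0004, 0.0004, -0.0004, 0.0003, -0.0006], 'tau': [0.0001, -48.0628, 29.8534, 0.0194, -0.0001, 0.0], 'tcp_pos': [0.2294, 0.5267, 0.2304], 'orientation': [-0.0003, 0.204, 0.979, -0.0009], 'wrist_force': [-0.582, 0.2875, -0.8074], 'ft_torque': [-0.0077, 0.0243, 0.0186], 'grip_force': 0.0, 'finger_gap': 0.0855}
top [[373.80283065   0.         318.48912263]
 [  0.         373.80283065 198.38321409]
 [  0.           0.           1.        ]] [[-0.0289  0.9964 -0.0796  0.477 ]
 [-0.9996 -0.0283  0.0087  0.0052]
 [ 0.0065  0.0799  0.9968  1.044 ]
 [ 0.      0.      0.      1.    ]] ['camera_matrix', 'pose']
side [[451.02412483   0.         321.80029811]
 [  0.         451.02412483 201.56302488]
 [  0.           0.           1.        ]] [[-0.9914  0.0751 -0.1075  0.4393]
 [-0.1308 -0.6276  0.7675  0.7168]
 [-0.0098  0.7749  0.632   0.6765]
 [ 0.      0.      0.      1.    ]] ['camera_matrix', 'pose']
```

View pics/top0.png

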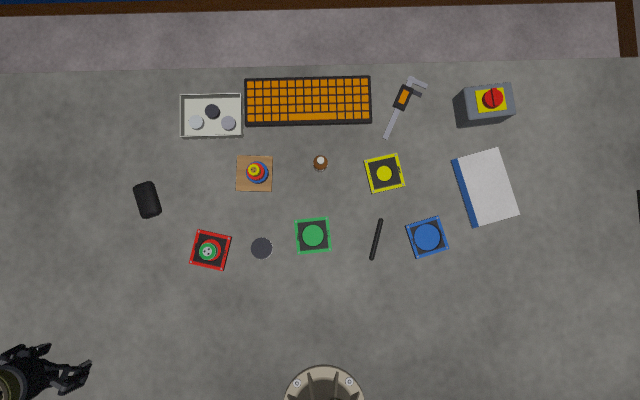

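View pics/side0.png

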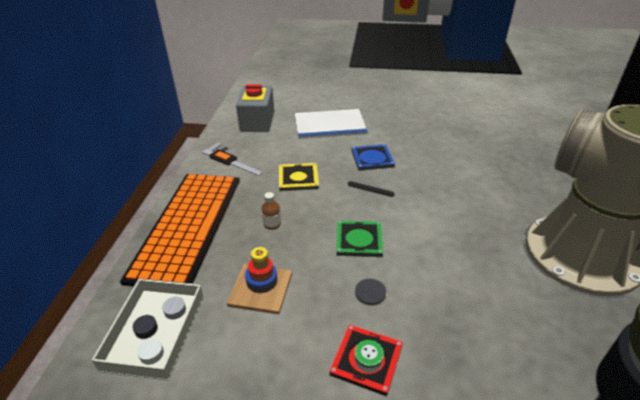

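The top view shows the red seat at (210,250) with the green disc in it, and the green seat at (313,235). The yellow seat is at (384,173) and the blue seat at (427,236). The pile is at (257,172) and the bottle at (320,163). The side view agrees. Next I'll enlarge the top view and convert pixels to positions.

```bash
cat > h.py <<'E'
import numpy as np,cv2
from workcell import telemetry, imaging
from scipy.spatial.transform import Rotation as R
def ray(n,uv,z,p=None):
    p=p or imaging.camera_params(n);K=p["camera_matrix"];T=np.array(p["pose"])
    d=np.linalg.inv(K)@[uv[0],uv[1],1];d=T[:3,:3]@[d[0],-d[1],-d[2]];o=T[:3,3]
    return o+d*(z-o[2])/d[2]
def proj(n,P,p=None):
    p=p or imaging.camera_params(n);T=np.linalg.inv(p["pose"]);c=T[:3,:3]@P+T[:3,3]
    q=p["camera_matrix"]@[c[0],-c[1],-c[2]];return q[:2]/q[2]
def tool():
    s=telemetry.get_state();w,x,y,z=s["orientation"]
    return np.array(s["tcp_pos"]),R.from_quat([x,y,z,w])
def to(P):
    "shift in tool axes (mm) from the measured pose to world TCP P"
    t,r=tool();return np.round(1000*r.inv().apply(np.array(P)-t),1)
E
python3 - <<'E'
from h import *
im=cv2.imread("pics/top0.png")
cv2.imwrite("pics/top0c.png",cv2.resize(im[140:280,185:455],None,fx=2.9,fy=2.9,interpolation=cv2.INTER_CUBIC))
hsv=cv2.cvtColor(im,cv2.COLOR_BGR2HSV)
H={"yellow":(25,35),"green":(50,80),"blue":(100,120),"red":(0,6)}
for c,(a,b) in H.items():
    m=cv2.inRange(hsv,(a,110,70),(b,255,255));m[:140]=0;m[280:]=0;m[:,:185]=0;m[:,455:]=0
    n,l,st,ce=cv2.connectedComponentsWithStats(m)
    for i in range(1,n):
        if st[i,4]>25: 
            pts=np.argwhere(l==i)[:,::-1].astype(np.float32);r=cv2.minAreaRect(pts)
            print(c,st[i].tolist(),np.round(ce[i],1),"rect",np.round(r[0],1),np.round(r[1],1),round(r[2],1),"z12",ray("top",r[0],.012).round(4))
E
```

```text
yellow [364, 153, 42, 41, 446] [383.7 173. ] rect [384.1 172.7] [34.9 34.7] 76.0 z12 [ 0.626  -0.1887  0.012 ]
yellow [248, 164, 12, 12, 73] [253.4 169.5] rect [253.3 169.4] [10.7 10.3] 26.6 z12 [0.6455 0.1752 0.012 ]
yellow [376, 165, 16, 16, 197] [383.6 172.8] rect [383.5 173. ] [14.8 14.8] 45.0 z12 [ 0.6253 -0.1871  0.012 ]
green [294, 217, 38, 38, 359] [312.6 235.3] rect [312.3 235.1] [34.5 34.7] 83.7 z12 [0.4588 0.0159 0.012 ]
green [302, 225, 22, 21, 366] [312.4 234.9] rect [312.5 235. ] [20. 21.] 90.0 z12 [0.459  0.0155 0.012 ]
green [199, 243, 17, 17, 135] [206.7 251.2] rect [206.7 251.3] [15.5 15.8] 14.0 z12 [0.4231 0.3058 0.012 ]
blue [451, 159, 4, 12, 27] [453.1 163.4] rect [452.5 164.5] [11.  3.] 90.0 z12 [ 0.6438 -0.3813  0.012 ]
blue [247, 162, 21, 21, 92] [260.8 174.3] rect [258.8 173.5] [16.4 20.8] 35.5 z12 [0.6335 0.16   0.012 ]
blue [406, 216, 43, 43, 976] [426.6 236.8] rect [426.9 236.7] [35.4 34.8] 71.6 z12 [ 0.4452 -0.2991  0.012 ]
red [247, 163, 18, 17, 94] [257.4 172.7] rect [255.5 171.5] [15.6 15.6] 45.0 z12 [0.6394 0.1692 0.012 ]
red [189, 229, 42, 42, 454] [209.8 249.6] rect [209.5 249.6] [35.  36.1] 13.4 z12 [0.4274 0.2982 0.012 ]
red [202, 238, 19, 23, 123] [213.9 247.3] rect [212.5 248.6] [21.8 16. ] 70.6 z12 [0.4298 0.29   0.012 ]
```

View pics/top0c.png

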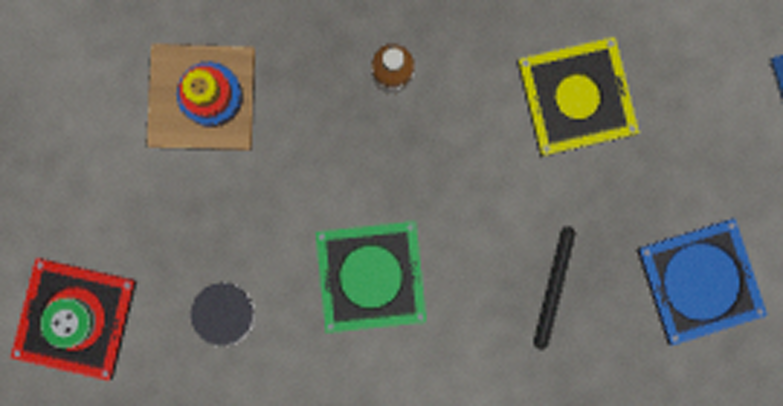

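The crop confirms the seats, and the green disc sits off-centre in the red cutout at about (64,322) in the crop. A distractor puck (222,313) and a pen (555,288) lie between the seats. Next I'll work out the positions at their true heights.

```bash
python3 - <<'E'
from h import *
g=ray("top",(206.7,251.3),.029);y=ray("top",(253.3,169.4),.09);b=ray("top",(320.5,160),.085)
print("green",g,"yel",y,"bottle",b, "red",ray("top",(255.5,171.5),.06),"blue",ray("top",(257.2,172.5),.036))
print("cutout red",ray("top",(209.5,249.6),.012), "border width mm check", 35*1.03/373.8*1000)
t,r=tool();print(r.as_matrix().round(3)); print(to([g[0],g[1],.13]))
E
```

```text
green [0.42395266 0.30079693 0.029     ] yel [0.63276402 0.16232727 0.09      ] bottle [ 0.65335226 -0.01135576  0.085     ] red [0.6318756  0.16152529 0.06      ] blue [0.63278266 0.16076834 0.036     ]
cutout red [0.42745317 0.29808614 0.012     ] border width mm check 96.44194756554309
[[-0.917  0.399 -0.001]
 [ 0.399  0.917 -0.001]
 [ 0.    -0.002 -1.   ]]
[-268.6 -129.3  100.6]
```

Request:
step_arm --moves '[[[-268,-129,100],[0,0,0],85],[[-268,-129,100],[0,0,0],85],[[-268,-129,100],[0,0,0],85],[[-268,-129,100],[0,0,0],85],[[-268,-129,100],[0,0,0],85],[[-268,-129,100],[0,0,0],85],[[-268,-129,100],[0,0,0],85],[[-268,-129,100],[0,0,0],85]]' --grip_force 40

```text
clock: 0.77
tcp_pos: [0.4252, 0.2985, 0.1295]
orientation: [-0.0, 0.205, 0.979, -0.001]
wrist_force: [-0.9, -0.3, -0.4]
finger_gap: 0.0852
grip_force: 0.0
```

Request:
step_arm --moves '[[[0,0,0],[0,0,0],85],[[0,0,0],[0,0,0],85]]'

```text
clock: 0.93
tcp_pos: [0.4239, 0.3007, 0.1305]
orientation: [-0.001, 0.205, 0.979, -0.0]
wrist_force: [0.6, -0.0, 0.9]
finger_gap: 0.0851
grip_force: 0.0
```

```bash
python3 - <<'E'
from h import *
print(to([.424,.3008,.03]))
p=imaging.camera_params("wrist");cv2.imwrite("pics/w1.png",imaging.read_camera("wrist")[:,:,::-1])
np.save("w1.npy",p,allow_pickle=True);print(p)
print(proj("wrist",np.array([.424,.3008,.029]),p),proj("wrist",np.array([.4275,.298,.012]),p))
E
```

```text
[ -0.3   0.3 100.5]
{'camera_matrix': array([[290.26647075,   0.        , 319.40775807],
       [  0.        , 290.26647075, 202.98628673],
       [  0.        ,   0.        ,   1.        ]]), 'pose': array([[ 0.40256289, -0.88338921, -0.23993047,  0.36380092],
       [ 0.91538913,  0.38779397,  0.1080675 ,  0.32857692],
       [-0.00242207, -0.2631337 ,  0.96475634,  0.27325493],
       [ 0.        ,  0.        ,  0.        ,  1.        ]])}
[318.7182875  202.61841059] [317.56930536 202.32522816]
```

View pics/w1.png

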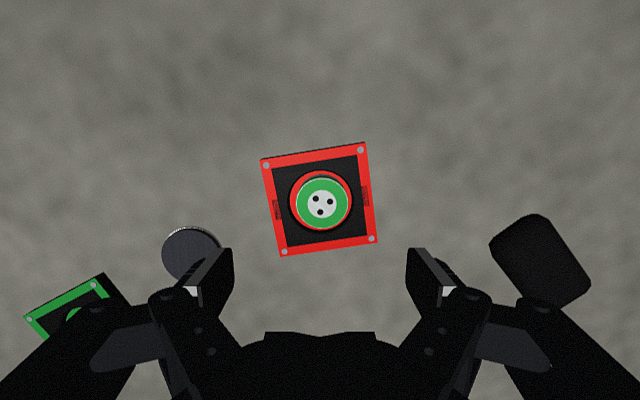

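The wrist view has the green disc centred near (321,203) in the red seat (about (319,200)), within 3 px of the prediction. I'll refine it in code.

```bash
cat >> h.py <<'E'
HS={"yellow":[(22,38)],"green":[(50,80)],"blue":[(100,125)],"red":[(0,8),(172,180)]}
def blobs(im,c,mn=150):
    "BGR -> list (centre of enclosing circle, radius, rect centre, area)"
    h=cv2.cvtColor(im,cv2.COLOR_BGR2HSV);m=sum(cv2.inRange(h,(a,110,50),(b,255,255)) for a,b in HS[c])
    cs,_=cv2.findContours(m,cv2.RETR_EXTERNAL,cv2.CHAIN_APPROX_NONE)
    return [(np.round(cv2.minEnclosingCircle(k)[0],1),round(cv2.minEnclosingCircle(k)[1],1),np.round(cv2.minAreaRect(k)[0],1),cv2.contourArea(k)) for k in cs if cv2.contourArea(k)>mn]
E
python3 - <<'E'
from h import *
im=cv2.imread("pics/w1.png");p=np.load("w1.npy",allow_pickle=True).item()
for c,z in (("green",.029),("red",.012)):
    for b in blobs(im,c): print(c,b,ray("wrist",b[0],z,p),ray("wrist",b[2],z,p))
E
```

```text
green (array([ 66., 306.]), 44.4, array([ 66.1, 306.1]), 945.5) [0.42056006 0.03498344 0.029     ] [0.42069043 0.03500418 0.029     ]
green (array([321.1, 203.3]), 25.5, array([321. , 203.5]), 1825.0) [0.42539916 0.30245432 0.029     ] [0.42552984 0.30230183 0.029     ]
red (array([320. , 198.1]), 71.9, array([319.6, 199.9]), 10254.5) [0.42468937 0.30170942 0.012     ] [0.42612164 0.30067407 0.012     ]
```

Request:
step_arm --moves '[[[0,1,40],[0,0,0],85],[[0,1,80],[0,0,0],85],[[0,1,105],[0,0,0],85],[[0,1,116],[0,0,0],85],[[0,1,116],[0,0,0],55],[[0,1,116],[0,0,0],40],[[0,1,116],[0,0,0],40],[[0,1,116],[0,0,0],40]]'

```text
clock: 1.65
tcp_pos: [0.4253, 0.3042, 0.0173]
orientation: [0.001, 0.203, 0.979, 0.001]
wrist_force: [-0.4, -0.5, 0.1]
finger_gap: 0.043
grip_force: 40.6
```

Request:
step_arm --moves '[[[0,0,0],[0,0,0],40],[[0,0,0],[0,0,0],40],[[0,0,0],[0,0,0],40],[[0,0,0],[0,0,0],40]]'

```text
clock: 1.98
tcp_pos: [0.4254, 0.3041, 0.0173]
orientation: [0.001, 0.204, 0.979, 0.002]
wrist_force: [-1.7, 1.1, 6.8]
finger_gap: 0.0431
grip_force: 41.0
```

Request:
step_arm --moves '[[[0,0,-10],[0,0,0],40],[[0,0,-30],[0,0,0],40],[[0,0,-60],[0,0,0],40],[[0,0,-80],[0,0,0],40],[[0,0,-80],[0,0,0],40],[[0,0,-80],[0,0,0],40]]'

```text
clock: 2.48
tcp_pos: [0.4255, 0.3034, 0.0973]
orientation: [0.002, 0.204, 0.979, 0.001]
wrist_force: [0.7, 0.0, -1.2]
finger_gap: 0.0427
grip_force: 41.0
```

```bash
python3 - <<'E'
from h import *
t,r=tool();print(t,r.as_matrix().round(3),telemetry.get_state()["wrist_force"])
p=imaging.camera_params("wrist");im=imaging.read_camera("wrist")[:,:,::-1];s=imaging.read_camera("side")[:,:,::-1]
u=proj("side",t).astype(int);print(u)
a=im[120:340,160:480];b=s[max(u[1]-90,0):,max(u[0]-90,0):u[0]+90]
cv2.imwrite("pics/w2.png",np.vstack([cv2.resize(a,(436,300)),cv2.resize(b,(436,300))]))
# TCP ray through image vs blob in disc-plane
for k in blobs(im,"green"): print(k,[ (r.inv().apply(ray("wrist",k[0],t[2]+d,p)-t)*1000).round(1) for d in (0,.01)])
E
```

```text
[0.42554681 0.30335128 0.0973316 ] [[-0.917  0.399  0.004]
 [ 0.399  0.917  0.002]
 [-0.003  0.003 -1.   ]] [ 0.73240485  0.00666768 -1.24514041]
[370 327]
(array([ 13. , 363.5]), 21.8, array([ 12.8, 363.8]), 220.5) [array([ -72.5, -183. ,   -0.4]), array([ -62.7, -170. ,  -10.3])]
(array([ 56.5, 343.7]), 25.6, array([ 53.3, 340.8]), 1282.5) [array([ -58.3, -153.5,   -0.3]), array([ -49.5, -142.6,  -10.3])]
(array([ 47.3, 333.5]), 47.7, array([ 47.3, 316.8]), 1075.5) [array([ -51.2, -157.1,   -0.3]), array([ -42.9, -146. ,  -10.3])]
(array([319.5, 263.8]), 44.2, array([319.5, 263.5]), 5430.0) [array([-6.8,  1. ,  0. ]), array([ -1.7,   1. , -10. ])]
```

View pics/w2.png

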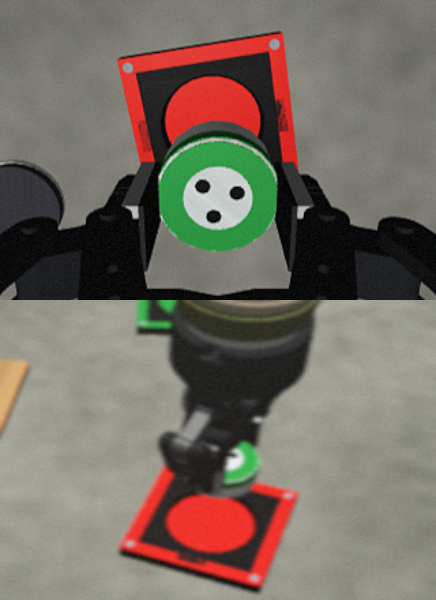

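The green disc is held upright, its bare-metal centre at about (321,265) in the full image and about 1 mm from the grip axis. The red cutout is empty. Next I'll carry it over the green seat.

Request:
step_arm --moves '[[[-18,-31,0],[0,0,0],40],[[-36,-62,0],[0,0,0],40],[[-54,-94,0],[0,0,0],40],[[-72,-125,0],[0,0,0],40],[[-90,-157,0],[0,0,0],40],[[-108,-188,0],[0,0,0],40],[[-126,-219,0],[0,0,0],40],[[-145,-251,0],[0,0,0],40]]'

```text
clock: 3.25
tcp_pos: [0.4554, 0.0134, 0.094]
orientation: [-0.001, 0.204, 0.979, -0.0]
wrist_force: [1.2, 0.5, -1.2]
finger_gap: 0.0433
grip_force: 41.1
```

Request:
step_arm --moves '[[[0,0,0],[0,0,0],40],[[0,0,0],[0,0,0],40],[[0,0,0],[0,0,0],40]]'

```text
clock: 3.5
tcp_pos: [0.4558, 0.0149, 0.0942]
orientation: [-0.001, 0.204, 0.979, 0.0]
wrist_force: [-0.7, 1.3, -1.4]
finger_gap: 0.043
grip_force: 41.2
```

```bash
cat >> h.py <<'E'
def look(name,disc=None,ztop=None):
    "save wrist picture; return state, params, image"
    t,r=tool();p=imaging.camera_params("wrist");im=imaging.read_camera("wrist")[:,:,::-1].copy()
    cv2.imwrite(f"pics/{name}.png",im);return t,r,p,im
E
python3 - <<'E'
from h import *
t,r,p,im=look("w3");print(t,to([.458,.016,.0173]))
q=proj("wrist",np.array([.459,.0157,.012]),p);print(q)
S=.048
for k in blobs(im,"green"):print(k)
for yaw in (-6.3,):
  for a in range(4):
    th=np.radians(yaw+45+90*a);print(proj("wrist",np.array([.459+S*1.414*np.cos(th),.0157+S*1.414*np.sin(th),.012]),p).round(0))
E
```

```text
[0.45578263 0.01494913 0.09422637] [-1.9  1.3 77.1]
[320.77939688 211.9679958 ]
(array([319.5, 263.2]), 44.1, array([319.5, 263.5]), 5435.0)
(array([323.2, 209.1]), 35.5, array([324.3, 199.1]), 2117.0)
(array([322.3, 209.1]), 82.8, array([320.9, 209.8]), 3172.5)
[392. 248.]
[363. 136.]
[244. 173.]
[284. 278.]
```

View pics/w3.png

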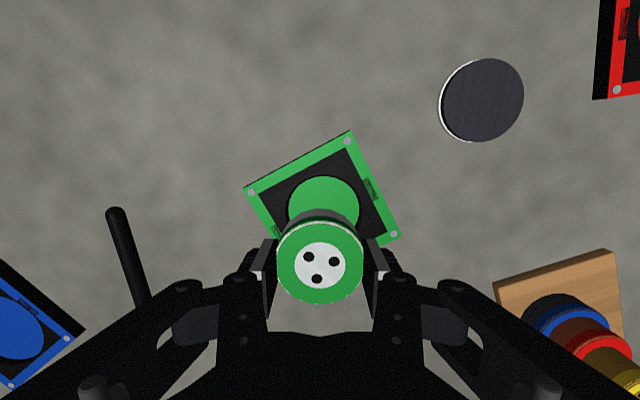

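The green seat's corners are at (350,131), (244,187) and (401,236), giving a centre of about (322,211), within 2 px of the prediction. The disc hangs level at (320,264). Next I'll lower it.

Request:
step_arm --moves '[[[-2,2,15],[0,0,0],40],[[-2,2,35],[0,0,0],40],[[-2,2,50],[0,0,0],40],[[-2,2,60],[0,0,0],40],[[-2,2,68],[0,0,0],40],[[-2,2,72],[0,0,0],40],[[-2,2,74],[0,0,0],40],[[-2,2,74],[0,0,0],40]]'

```text
clock: 4.22
tcp_pos: [0.4595, 0.0165, 0.0212]
orientation: [-0.0, 0.203, 0.979, 0.0]
wrist_force: [-0.1, -0.5, -0.5]
finger_gap: 0.0428
grip_force: 41.2
```

Request:
step_arm --moves '[[[0,0,1],[0,0,0],40],[[0,0,2],[0,0,0],40],[[0,0,2],[0,0,0],40]]'

```text
clock: 4.47
tcp_pos: [0.4599, 0.0158, 0.0197]
orientation: [0.0, 0.204, 0.979, 0.0]
wrist_force: [0.4, -0.2, -1.5]
finger_gap: 0.0431
grip_force: 41.2
```

Request:
step_arm --moves '[[[0,0,1],[0,0,0],40],[[0,0,2],[0,0,0],40],[[0,0,3],[0,0,0],40],[[0,0,3],[0,0,0],40]]'

```text
clock: 4.8
tcp_pos: [0.4598, 0.0157, 0.0173]
orientation: [0.0, 0.204, 0.979, 0.0]
wrist_force: [-2.5, 0.4, 8.7]
finger_gap: 0.0425
grip_force: 42.3
```

Request:
step_arm --moves '[[[0,0,0],[0,0,0],50],[[0,0,0],[0,0,0],65],[[0,0,0],[0,0,0],80],[[0,0,0],[0,0,0],85],[[0,0,-15],[0,0,0],85],[[0,0,-50],[0,0,0],85],[[0,0,-90],[0,0,0],85],[[0,0,-130],[0,0,0],85]]'

```text
clock: 5.47
tcp_pos: [0.4585, 0.016, 0.1471]
orientation: [-0.001, 0.204, 0.979, -0.0]
wrist_force: [1.9, -0.1, -0.1]
finger_gap: 0.085
grip_force: 0.0
```

```bash
python3 - <<'E'
from h import *
t,r,p,im=look("w4");print(t,to([.6325,.1615,.185]))
for k in blobs(im,"green"):print(k,ray("wrist",k[0],.029,p),ray("wrist",k[2],.012,p))
E
```

```text
[0.4584791  0.0159597  0.14706348] [-97.3 201.6 -28.3]
(array([320.4, 192.1]), 68.6, array([318.7, 193.4]), 9295.5) [0.45403631 0.01976125 0.029     ] [0.45819865 0.0161564  0.012     ]
```

Request:
step_arm --moves '[[[0,0,-28],[0,0,0],85],[[-17,36,-28],[0,0,0],85],[[-33,70,-28],[0,0,0],85],[[-50,104,-28],[0,0,0],85],[[-66,138,-28],[0,0,0],85],[[-82,171,-28],[0,0,0],85],[[-97,202,-28],[0,0,0],85],[[-97,202,-28],[0,0,0],85]]'

```text
clock: 6.18
tcp_pos: [0.6331, 0.166, 0.172]
orientation: [0.0, 0.202, 0.979, 0.001]
wrist_force: [-0.0, -0.9, -0.1]
finger_gap: 0.0851
grip_force: 0.0
```

Request:
step_arm --moves '[[[0,0,0],[0,0,0],85],[[0,0,0],[0,0,0],85]]'

```text
clock: 6.35
tcp_pos: [0.6284, 0.1622, 0.1734]
orientation: [-0.001, 0.204, 0.979, -0.0]
wrist_force: [-0.4, -0.8, 0.2]
finger_gap: 0.0851
grip_force: 0.0
```

```bash
python3 - <<'E'
from h import *
t,r,p,im=look("w5");print(t,r.as_matrix().round(3))
for c,z in (("yellow",.09),("red",.06),("blue",.036)):
  for k in blobs(im,c):print(c,k,ray("wrist",k[0],z,p),ray("wrist",k[2],z,p))
cv2.imwrite("pics/w5c.png",cv2.resize(im[100:320,200:460],None,fx=2.5,fy=2.5))
E
```

```text
[0.62841197 0.16217878 0.17335359] [[-0.917  0.399 -0.002]
 [ 0.399  0.917 -0.   ]
 [ 0.002 -0.001 -1.   ]]
yellow (array([ 54., 299.]), 18.6, array([ 54. , 298.5]), 719.0) [ 0.61155392 -0.08719826  0.09      ] [ 0.61113818 -0.08688383  0.09      ]
yellow (array([ 48.4, 293. ]), 48.9, array([ 45., 296.]), 1321.0) [ 0.60461689 -0.08799996  0.09      ] [ 0.60587986 -0.09265767  0.09      ]
yellow (array([323.3, 212.4]), 18.9, array([324. , 212.5]), 1013.0) [0.63313847 0.16443998 0.09      ] [0.63344417 0.16492919 0.09      ]
red (array([324.8, 203.4]), 25.6, array([324.9, 200.4]), 713.0) [0.6343856  0.16574288 0.06      ] [0.63181469 0.16694769 0.06      ]
blue (array([495.7, 392.2]), 28.1, array([495.5, 382. ]), 1187.5) [0.9417794  0.25987272 0.036     ] [0.92655678 0.26355994 0.036     ]
blue (array([622.3, 350. ]), 34.3, array([615., 350.]), 1389.5) [0.93952108 0.40967414 0.036     ] [0.93617198 0.40194485 0.036     ]
blue (array([324.4, 197.9]), 29.7, array([323.9, 193.4]), 571.5) [0.63520622 0.1653638  0.036     ] [0.6307814  0.16672878 0.036     ]
```

View pics/w5c.png

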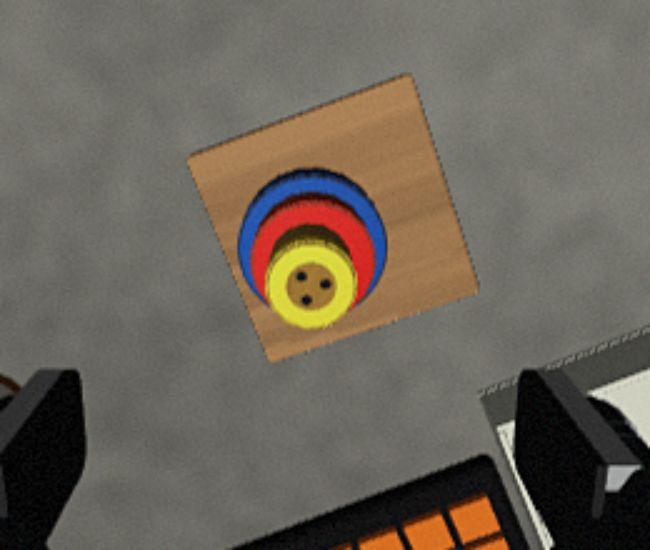

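The pile in this crop is concentric: yellow top at about (312,285), red at (313,255), blue at (312,240). The stack centre is near (0.633, 0.164). I'll settle and then descend partway.

Request:
step_arm --moves '[[[-1,2,30],[0,0,0],85],[[-1,2,55],[0,0,0],85],[[-1,2,70],[0,0,0],85],[[-1,2,70],[0,0,0],85],[[-1,2,70],[0,0,0],85]]'

```text
clock: 6.82
tcp_pos: [0.6296, 0.1627, 0.1043]
orientation: [-0.001, 0.204, 0.979, -0.0]
wrist_force: [0.6, -0.1, 1.4]
finger_gap: 0.0849
grip_force: 0.0
```

```bash
python3 - <<'E'
from h import *
t,r,p,im=look("w6");print(t,to([.633,.1635,.075]))
for c,z in (("yellow",.09),("red",.06),("blue",.036)):
  for k in blobs(im,c):print(c,k,ray("wrist",k[0],z,p))
E
```

```text
[0.62957103 0.162727   0.10433634] [-1.9  1.3 30.6]
yellow (array([  0.9, 343.5]), 13.5, array([  5.5, 343.5]), 218.0) [ 0.61239121 -0.05406241  0.09      ]
yellow (array([ 20.3, 323.3]), 29.4, array([ 19.2, 324.6]), 392.5) [ 0.60506962 -0.03255669  0.09      ]
yellow (array([324. , 244.6]), 26.7, array([324., 245.]), 1987.5) [0.63270767 0.16532161 0.09      ]
red (array([325. , 226.9]), 34.5, array([325.4, 221.5]), 1309.0) [0.63308914 0.16633377 0.06      ]
blue (array([324.7, 218.7]), 38.8, array([323.9, 209.9]), 979.5) [0.63505621 0.16566756 0.036     ]
```

Request:
step_arm --moves '[[[-2,3,15],[0,0,0],85],[[-2,3,30],[0,0,0],85],[[-2,3,30],[0,0,0],60],[[-2,3,30],[0,0,0],45],[[-2,3,30],[0,0,0],35],[[-2,3,30],[0,0,0],24],[[-2,3,30],[0,0,0],24],[[-2,3,30],[0,0,0],24]]'

```text
clock: 7.53
tcp_pos: [0.6349, 0.1656, 0.0761]
orientation: [0.001, 0.204, 0.979, 0.0]
wrist_force: [-1.4, -1.3, 6.5]
finger_gap: 0.027
grip_force: 39.2
```

Request:
step_arm --moves '[[[0,0,0],[0,0,0],24],[[0,0,0],[0,0,0],24],[[0,0,0],[0,0,0],24],[[0,0,0],[0,0,0],24]]'

```text
clock: 7.87
tcp_pos: [0.6348, 0.1656, 0.0761]
orientation: [0.001, 0.204, 0.979, 0.0]
wrist_force: [-1.2, -1.6, 5.7]
finger_gap: 0.0272
grip_force: 39.2
```

Request:
step_arm --moves '[[[0,0,-5],[0,0,0],24],[[0,0,-20],[0,0,0],24],[[0,0,-50],[0,0,0],24],[[0,0,-85],[0,0,0],24],[[0,0,-105],[0,0,0],24],[[0,0,-105],[0,0,0],24]]'

```text
clock: 8.37
tcp_pos: [0.6367, 0.1662, 0.1854]
orientation: [0.004, 0.204, 0.979, 0.002]
wrist_force: [1.4, 0.2, -1.0]
finger_gap: 0.0277
grip_force: 39.6
```

```bash
python3 - <<'E'
from h import *
t,r,p,im=look("w7");print(t,to([.626,-.188,.18]))
for c,z in (("red",.06),("blue",.036)):
  for k in blobs(im,c):print(c,k,ray("wrist",k[0],z,p))
for k in blobs(im,"yellow",600):print(k,(r.inv().apply(ray("wrist",k[2],t[2]+.014,p)-t)*1000).round(1))
E
```

```text
[0.63666723 0.16622282 0.18535085] [-132.5 -328.5    2. ]
red (array([316.1, 192.5]), 24.5, array([316.5, 193. ]), 1748.0) [0.6339575  0.16557708 0.06      ]
blue (array([599.3, 350. ]), 63.1, array([588.5, 350. ]), 4912.5) [0.95949238 0.40074742 0.036     ]
blue (array([316.6, 188. ]), 28.8, array([316.8, 184.9]), 549.5) [0.63509999 0.16544932 0.036     ]
(array([ 53.5, 288. ]), 54.6, array([ 51.2, 290.4]), 5365.0) [ -14.  -133.   -14.6]
(array([319.4, 259.7]), 31.9, array([319.5, 260.5]), 2708.0) [  2.1   1.  -14. ]
```

Request:
step_arm --moves '[[[-15,-37,0],[0,0,0],24],[[-30,-74,0],[0,0,0],24],[[-45,-111,0],[0,0,0],24],[[-60,-148,0],[0,0,0],24],[[-75,-185,0],[0,0,0],24],[[-90,-222,0],[0,0,0],24],[[-105,-259,0],[0,0,0],24],[[-119,-294,0],[0,0,0],24]]'

```text
clock: 9.08
tcp_pos: [0.6241, -0.1531, 0.177]
orientation: [-0.002, 0.204, 0.979, 0.0]
wrist_force: [-0.3, 0.3, -2.1]
finger_gap: 0.0271
grip_force: 39.8
```

Request:
step_arm --moves '[[[-8,-18,20],[0,0,0],24],[[-14,-34,50],[0,0,0],24],[[-14,-34,75],[0,0,0],24],[[-14,-34,85],[0,0,0],24],[[-14,-34,85],[0,0,0],24],[[-14,-34,85],[0,0,0],24]]'

```text
clock: 9.58
tcp_pos: [0.624, -0.1871, 0.0932]
orientation: [-0.001, 0.204, 0.979, 0.0]
wrist_force: [0.3, -0.4, -1.5]
finger_gap: 0.0269
grip_force: 39.8
```

```bash
python3 - <<'E'
from h import *
t,r,p,im=look("w8");print(t,to([.626,-.188,.0211]))
print(proj("wrist",np.array([.626,-.188,.012]),p))
for k in blobs(im,"yellow",300):print(k,ray("wrist",k[2],.012,p),(r.inv().apply(ray("wrist",k[2],t[2]+.014,p)-t)*1000).round(1))
E
```

```text
[ 0.62400617 -0.18712234  0.09317553] [-1.  -0.2 73.7]
[318.27788302 211.8616114 ]
(array([319.4, 265.5]), 29.0, array([319., 265.]), 2323.0) [ 0.66943727 -0.20629686  0.012     ] [ -0.3   0.8 -14. ]
(array([319.7, 210.8]), 26.2, array([319.5, 206.5]), 1519.0) [ 0.62227213 -0.18530235  0.012     ] [ 29.4   1.  -13.9]
(array([319., 211.]), 83.7, array([320.3, 212.3]), 3473.5) [ 0.6269895  -0.18665198  0.012     ] [ 26.6   1.4 -13.9]
```

View pics/w8.png

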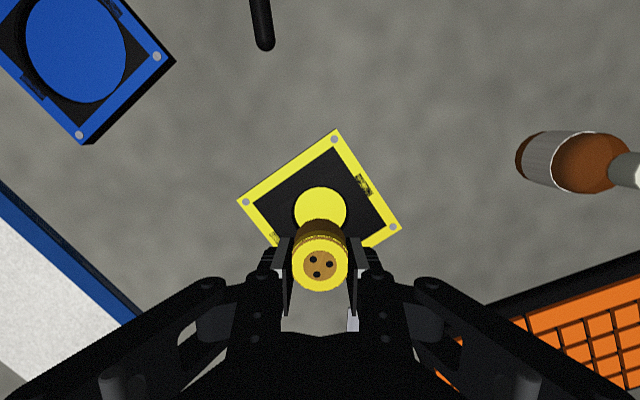

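The yellow disc is level at (319,265), centred over the seat whose cutout is at (320,210). Next I'll lower it.

Request:
step_arm --moves '[[[-1,1,15],[0,0,0],24],[[-1,1,35],[0,0,0],24],[[-1,1,50],[0,0,0],24],[[-1,1,60],[0,0,0],24],[[-1,1,66],[0,0,0],24],[[-1,1,70],[0,0,0],24],[[-1,1,70],[0,0,0],24],[[-1,1,70],[0,0,0],24]]'

```text
clock: 10.3
tcp_pos: [0.6269, -0.1877, 0.0252]
orientation: [0.001, 0.204, 0.979, -0.0]
wrist_force: [-0.0, 0.3, -2.3]
finger_gap: 0.0269
grip_force: 39.8
```

Request:
step_arm --moves '[[[0,0,1],[0,0,0],24],[[0,0,2],[0,0,0],24],[[0,0,2],[0,0,0],24]]'

```text
clock: 10.55
tcp_pos: [0.6265, -0.1878, 0.0227]
orientation: [0.0, 0.204, 0.979, -0.0]
wrist_force: [0.0, 0.5, -2.0]
finger_gap: 0.0268
grip_force: 39.8
```

Request:
step_arm --moves '[[[0,0,1],[0,0,0],24],[[0,0,2],[0,0,0],24],[[0,0,2],[0,0,0],24]]'

```text
clock: 10.8
tcp_pos: [0.6264, -0.1878, 0.0212]
orientation: [0.0, 0.204, 0.979, -0.0]
wrist_force: [-1.5, 0.4, 3.3]
finger_gap: 0.027
grip_force: 40.4
```

Request:
step_arm --moves '[[[0,0,0],[0,0,0],35],[[0,0,0],[0,0,0],50],[[0,0,0],[0,0,0],65],[[0,0,0],[0,0,0],80],[[0,0,-20],[0,0,0],85],[[0,0,-60],[0,0,0],85],[[0,0,-100],[0,0,0],85],[[0,0,-140],[0,0,0],85]]'

```text
clock: 11.47
tcp_pos: [0.6256, -0.1874, 0.1612]
orientation: [-0.001, 0.204, 0.979, 0.0]
wrist_force: [2.0, -0.8, 0.1]
finger_gap: 0.085
grip_force: 0.0
```

```bash
python3 - <<'E'
from h import *
t,r,p,im=look("w9");print(t,to([.634,.165,.16]))
for k in blobs(im,"yellow",300):print(k,ray("wrist",k[2],.035,p),ray("wrist",k[2],.012,p))
E
```

```text
[ 0.62556991 -0.18735628  0.16118655] [137.4 326.4   9.6]
(array([319.4, 190.9]), 66.1, array([317.8, 191.8]), 8622.5) [ 0.62176867 -0.18642649  0.035     ] [ 0.62659405 -0.18869991  0.012     ]
```

Request:
step_arm --moves '[[[15,37,0],[0,0,0],85],[[30,74,0],[0,0,0],85],[[46,111,0],[0,0,0],85],[[62,148,0],[0,0,0],85],[[78,185,0],[0,0,0],85],[[94,222,0],[0,0,0],85],[[110,260,0],[0,0,0],85],[[126,297,0],[0,0,0],85]]'

```text
clock: 12.18
tcp_pos: [0.6291, 0.137, 0.1602]
orientation: [0.0, 0.204, 0.979, 0.0]
wrist_force: [0.5, 0.0, 0.4]
finger_gap: 0.085
grip_force: 0.0
```

Request:
step_arm --moves '[[[12,29,15],[0,0,0],85],[[12,29,40],[0,0,0],85],[[12,29,60],[0,0,0],85],[[12,29,70],[0,0,0],85],[[12,29,70],[0,0,0],85]]'

```text
clock: 12.6
tcp_pos: [0.6277, 0.1663, 0.0871]
orientation: [-0.003, 0.204, 0.979, -0.001]
wrist_force: [0.4, 0.1, -0.3]
finger_gap: 0.0853
grip_force: 0.0
```

```bash
python3 - <<'E'
from h import *
t,r,p,im=look("w10");print(t,to([.634,.165,.0483]))
for c,z in (("red",.06),("blue",.036)):
  for k in blobs(im,c):print(c,k,ray("wrist",k[0],z,p),ray("wrist",k[2],z,p))
E
```

```text
[0.62768423 0.16625242 0.0870899 ] [-5.2  1.2 40.7]
red (array([321.7, 240.8]), 37.5, array([322., 242.]), 3918.5) [0.63290335 0.16650087 0.06      ] [0.63372248 0.16635166 0.06      ]
blue (array([321.7, 231.1]), 41.7, array([321.7, 220.2]), 1139.0) [0.6352694  0.16557149 0.036     ] [0.62778646 0.16881484 0.036     ]
```

Request:
step_arm --moves '[[[-5,2,10],[0,0,0],85],[[-5,2,25],[0,0,0],85],[[-5,2,38],[0,0,0],85],[[-5,2,39],[0,0,0],65],[[-5,2,39],[0,0,0],50],[[-5,2,39],[0,0,0],40],[[-5,2,39],[0,0,0],40],[[-5,2,39],[0,0,0],40]]'

```text
clock: 13.32
tcp_pos: [0.6365, 0.1658, 0.0532]
orientation: [0.002, 0.204, 0.979, 0.0]
wrist_force: [-0.2, -1.4, 4.1]
finger_gap: 0.0426
grip_force: 40.3
```

Request:
step_arm --moves '[[[0,0,0],[0,0,0],40],[[0,0,0],[0,0,0],40],[[0,0,0],[0,0,0],40]]' --grip_force 50

```text
clock: 13.57
tcp_pos: [0.6366, 0.1659, 0.0533]
orientation: [0.002, 0.204, 0.979, 0.0]
wrist_force: [-0.2, -2.4, 5.5]
finger_gap: 0.0422
grip_force: 49.7
```

The grip is about 5 mm higher than I wanted, so I'll re-grip lower.

Request:
step_arm --moves '[[[0,0,0],[0,0,0],55],[[0,0,0],[0,0,0],65],[[2,0,4],[0,0,0],65],[[2,0,5],[0,0,0],65],[[2,0,5],[0,0,0],50],[[2,0,5],[0,0,0],40],[[2,0,5],[0,0,0],40],[[2,0,5],[0,0,0],40]]'

```text
clock: 14.23
tcp_pos: [0.6332, 0.1672, 0.0462]
orientation: [-0.0, 0.204, 0.979, 0.0]
wrist_force: [-0.3, 1.4, 0.2]
finger_gap: 0.0428
grip_force: 51.4
```

Request:
step_arm --moves '[[[0,0,0],[0,0,0],40],[[0,0,0],[0,0,0],40],[[0,0,0],[0,0,0],40]]'

```text
clock: 14.48
tcp_pos: [0.6333, 0.1672, 0.0462]
orientation: [-0.0, 0.204, 0.979, 0.0]
wrist_force: [-0.0, 0.7, -0.2]
finger_gap: 0.0431
grip_force: 51.4
```

Request:
step_arm --moves '[[[0,0,-5],[0,0,0],40],[[0,0,-20],[0,0,0],40],[[0,0,-50],[0,0,0],40],[[0,0,-70],[0,0,0],40],[[0,0,-70],[0,0,0],40],[[0,0,-70],[0,0,0],40]]'

```text
clock: 14.98
tcp_pos: [0.6344, 0.1669, 0.1174]
orientation: [0.001, 0.204, 0.979, 0.0]
wrist_force: [0.4, -0.6, -4.1]
finger_gap: 0.0429
grip_force: 51.6
```

```bash
python3 - <<'E'
from h import *
t,r,p,im=look("w11");print(t,to([.427,.299,.1]))
for c,z in (("blue",.036),):
  for k in blobs(im,c):print(c,k,ray("wrist",k[0],z,p))
for k in blobs(im,"red",600):print(k,(r.inv().apply(ray("wrist",k[2],t[2]+.0138,p)-t)*1000).round(1))
E
```

```text
[0.63440815 0.16691227 0.11740166] [241.8  38.8  15.7]
blue (array([625.7, 380.9]), 20.9, array([622.5, 380.5]), 557.0) [0.9118096  0.36919439 0.036     ]
blue (array([317. , 209.6]), 36.6, array([316.4, 200.2]), 1824.5) [0.63476667 0.16572759 0.036     ]
(array([319.2, 261.7]), 48.7, array([319.5, 261.5]), 6454.5) [  1.5   1.1 -13.8]
```

Request:
step_arm --moves '[[[32,5,0],[0,0,0],40],[[65,10,0],[0,0,0],40],[[98,16,0],[0,0,0],40],[[131,21,0],[0,0,0],40],[[164,26,5],[0,0,0],40],[[197,31,10],[0,0,0],40],[[225,36,20],[0,0,0],40],[[242,39,25],[0,0,0],40]]'

```text
clock: 15.7
tcp_pos: [0.4221, 0.2993, 0.0883]
orientation: [-0.003, 0.203, 0.979, -0.002]
wrist_force: [0.5, -0.7, -4.2]
finger_gap: 0.0428
grip_force: 51.6
```

Request:
step_arm --moves '[[[0,0,0],[0,0,0],40],[[0,0,0],[0,0,0],40],[[0,0,0],[0,0,0],40]]'

```text
clock: 15.95
tcp_pos: [0.427, 0.299, 0.0904]
orientation: [-0.0, 0.204, 0.979, -0.001]
wrist_force: [-0.7, -0.2, -2.5]
finger_gap: 0.0428
grip_force: 51.5
```

```bash
python3 - <<'E'
from h import *
t,r,p,im=look("w12");print(t,to([.427,.299,.0152]))
print(proj("wrist",np.array([.427,.299,.012]),p))
for k in blobs(im,"red",300):print(k,ray("wrist",k[2],.012,p),(r.inv().apply(ray("wrist",k[2],t[2]+.0138,p)-t)*1000).round(1))
E
```

```text
[0.42699035 0.29900184 0.09038694] [ 0.6 -0.2 75.6]
[318.38995599 210.03069309]
(array([320. , 241.8]), 68.2, array([319.5, 242. ]), 9280.0) [0.4524313  0.28887361 0.012     ] [ 11.7   1.1 -13.8]
(array([319.4, 200.7]), 80.9, array([317. , 201.3]), 3270.5) [0.41997907 0.30087376 0.012     ] [ 31.9  -0.1 -13.8]
```

View pics/w12.png

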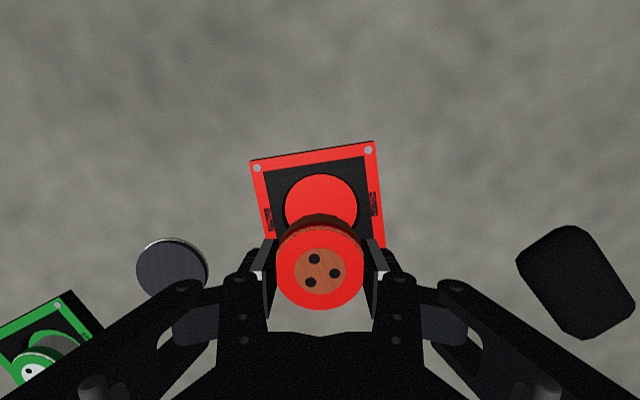

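The red disc is level at (320,268) and the cutout centre is at about (321,209), so they agree to about 1 mm. Next I'll lower it.

Request:
step_arm --moves '[[[0,1,15],[0,0,0],40],[[0,1,35],[0,0,0],40],[[0,1,50],[0,0,0],40],[[0,1,60],[0,0,0],40],[[0,1,67],[0,0,0],40],[[0,1,71],[0,0,0],40],[[0,1,72],[0,0,0],40],[[0,1,72],[0,0,0],40]]'

```text
clock: 16.67
tcp_pos: [0.428, 0.3003, 0.0195]
orientation: [0.0, 0.204, 0.979, 0.0]
wrist_force: [0.3, -1.6, -2.8]
finger_gap: 0.043
grip_force: 51.6
```

Request:
step_arm --moves '[[[0,0,1],[0,0,0],40],[[0,0,2],[0,0,0],40],[[0,0,2],[0,0,0],40]]'

```text
clock: 16.92
tcp_pos: [0.4278, 0.3005, 0.0177]
orientation: [0.0, 0.204, 0.979, 0.0]
wrist_force: [-0.2, -0.4, -4.0]
finger_gap: 0.0429
grip_force: 51.6
```

Request:
step_arm --moves '[[[0,0,1],[0,0,0],40],[[0,0,2],[0,0,0],40],[[0,0,3],[0,0,0],40],[[0,0,3],[0,0,0],40]]'

```text
clock: 17.25
tcp_pos: [0.4277, 0.3004, 0.0151]
orientation: [0.0, 0.204, 0.979, 0.0]
wrist_force: [-1.3, -0.8, 4.4]
finger_gap: 0.0429
grip_force: 52.4
```

Request:
step_arm --moves '[[[0,0,0],[0,0,0],50],[[0,0,0],[0,0,0],65],[[0,0,0],[0,0,0],80],[[0,0,0],[0,0,0],85],[[0,0,-15],[0,0,0],85],[[0,0,-45],[0,0,0],85],[[0,0,-70],[0,0,0],85],[[0,0,-90],[0,0,0],85]]'

```text
clock: 17.92
tcp_pos: [0.428, 0.3005, 0.1061]
orientation: [0.001, 0.204, 0.979, 0.0]
wrist_force: [0.1, -0.0, 0.9]
finger_gap: 0.0852
grip_force: 0.0
```

Request:
step_arm --moves '[[[-32,-5,0],[0,0,0],85],[[-65,-10,0],[0,0,0],85],[[-98,-16,0],[0,0,0],85],[[-131,-21,0],[0,0,0],85],[[-164,-26,0],[0,0,0],85],[[-197,-31,0],[0,0,0],85],[[-225,-36,0],[0,0,0],85],[[-242,-41,0],[0,0,0],85]]'

```text
clock: 18.58
tcp_pos: [0.6359, 0.1641, 0.104]
orientation: [0.001, 0.205, 0.979, 0.0]
wrist_force: [0.3, -0.0, 0.9]
finger_gap: 0.0851
grip_force: 0.0
```

Request:
step_arm --moves '[[[0,0,15],[0,0,0],85],[[0,0,30],[0,0,0],85],[[0,0,30],[0,0,0],85],[[0,0,30],[0,0,0],85]]'

```text
clock: 18.92
tcp_pos: [0.632, 0.1659, 0.0732]
orientation: [-0.001, 0.204, 0.979, -0.0]
wrist_force: [0.5, 0.3, 1.4]
finger_gap: 0.0851
grip_force: 0.0
```

```bash
python3 - <<'E'
from h import *
t,r,p,im=look("w13");print(t,to([.6345,.166,.022]))
for k in blobs(im,"blue"):print(k,ray("wrist",k[0],.036,p),ray("wrist",k[2],.036,p))
E
```

```text
[0.63199177 0.16586152 0.07319876] [-1.8  0.6 52.3]
(array([320. , 233.2]), 45.0, array([320.1, 232.2]), 5845.5) [0.63575586 0.16559362 0.036     ] [0.63513627 0.16593572 0.036     ]
```

Request:
step_arm --moves '[[[-3,1,15],[0,0,0],85],[[-3,1,35],[0,0,0],85],[[-3,1,50],[0,0,0],85],[[-3,1,54],[0,0,0],85],[[-3,1,54],[0,0,0],70],[[-3,1,54],[0,0,0],54],[[-3,1,54],[0,0,0],54],[[-3,1,54],[0,0,0],54]]' --grip_force 70

```text
clock: 19.63
tcp_pos: [0.6372, 0.166, 0.0227]
orientation: [0.001, 0.204, 0.979, 0.0]
wrist_force: [-2.1, -0.2, 6.1]
finger_gap: 0.0558
grip_force: 75.1
```

Request:
step_arm --moves '[[[0,0,0],[0,0,0],54],[[0,0,0],[0,0,0],54],[[0,0,0],[0,0,0],54]]'

```text
clock: 19.88
tcp_pos: [0.6372, 0.1659, 0.0227]
orientation: [0.001, 0.204, 0.979, 0.0]
wrist_force: [-1.1, -0.3, 6.7]
finger_gap: 0.0561
grip_force: 75.1
```

Request:
step_arm --moves '[[[0,0,-5],[0,0,0],54],[[0,0,-20],[0,0,0],54],[[0,0,-50],[0,0,0],54],[[0,0,-85],[0,0,0],54],[[0,0,-110],[0,0,0],54],[[0,0,-110],[0,0,0],54],[[0,0,-110],[0,0,0],54]]'

```text
clock: 20.47
tcp_pos: [0.6374, 0.166, 0.1321]
orientation: [0.002, 0.204, 0.979, 0.001]
wrist_force: [-0.2, -0.1, -4.2]
finger_gap: 0.0558
grip_force: 75.9
```

```bash
python3 - <<'E'
from h import *
t,r,p,im=look("w14");print(t,to([.4452,-.299,.1]))
for k in blobs(im,"blue",600):print(k,(r.inv().apply(ray("wrist",k[2],t[2]+.0133,p)-t)*1000).round(1))
E
```

```text
[0.63743977 0.16604137 0.13213215] [ -10.7 -502.3   29.9]
(array([621.5, 371.5]), 30.1, array([616. , 371.5]), 1141.0) [-65.6 164.6 -12.7]
(array([319.5, 259. ]), 60.0, array([319.5, 259. ]), 10311.0) [  2.6   1.1 -13.3]
```

Request:
step_arm --moves '[[[-1,-38,0],[0,0,0],54],[[-2,-76,0],[0,0,0],54],[[-3,-114,0],[0,0,0],54],[[-4,-152,0],[0,0,0],54],[[-5,-190,0],[0,0,0],54],[[-6,-228,0],[0,0,0],54],[[-7,-266,0],[0,0,0],54],[[-8,-300,0],[0,0,0],54]]'

```text
clock: 21.18
tcp_pos: [0.5207, -0.1135, 0.1277]
orientation: [-0.002, 0.204, 0.979, 0.0]
wrist_force: [1.6, 0.6, -4.5]
finger_gap: 0.0563
grip_force: 76.1
```

Request:
step_arm --moves '[[[0,-38,0],[0,0,0],54],[[-1,-76,0],[0,0,0],54],[[-2,-114,0],[0,0,0],54],[[-3,-152,10],[0,0,0],54],[[-3,-185,25],[0,0,0],54],[[-3,-202,37],[0,0,0],54],[[-3,-202,37],[0,0,0],54],[[-3,-202,37],[0,0,0],54]]'

```text
clock: 21.85
tcp_pos: [0.4433, -0.298, 0.0903]
orientation: [-0.003, 0.205, 0.979, 0.002]
wrist_force: [0.3, 0.1, -4.3]
finger_gap: 0.056
grip_force: 76.2
```

Request:
step_arm --moves '[[[0,0,0],[0,0,0],54],[[0,0,0],[0,0,0],54]]'

```text
clock: 22.02
tcp_pos: [0.4459, -0.2976, 0.0929]
orientation: [-0.0, 0.203, 0.979, 0.0]
wrist_force: [0.4, 0.4, -4.5]
finger_gap: 0.0556
grip_force: 76.2
```

```bash
python3 - <<'E'
from h import *
t,r,p,im=look("w15");print(t,to([.4452,-.299,.0157]))
print(proj("wrist",np.array([.4452,-.299,.012]),p),proj("wrist",np.array([.4452,-.299,.005]),p))
for k in blobs(im,"blue",300):print(k,ray("wrist",k[2],.012,p),(r.inv().apply(ray("wrist",k[2],t[2]+.0133,p)-t)*1000).round(1))
E
```

```text
[ 0.44585933 -0.2976498   0.09285222] [ 0.4 -1.6 77.5]
[316.31613307 209.12665469] [316.40598838 206.72016649]
(array([319.5, 219. ]), 96.3, array([317.7, 232.1]), 18427.5) [ 0.46366668 -0.30584896  0.012     ] [ 16.6   0.2 -13.3]
```

View pics/w15.png

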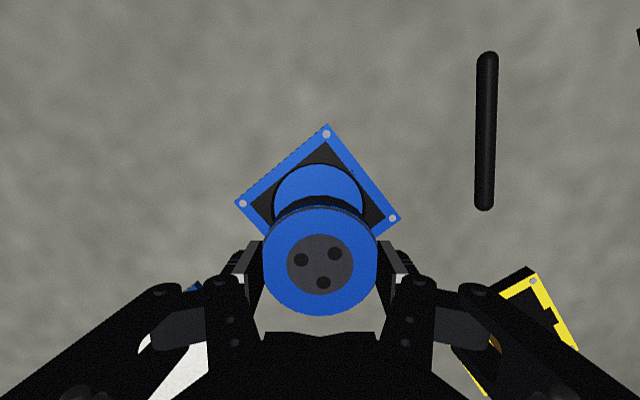

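The blue disc is level at (320,265). The seat's corners at (234,203) and (400,219) give a centre of about (317,211), as predicted. Next I'll lower it.

Request:
step_arm --moves '[[[-2,-1,15],[0,0,0],54],[[-2,-1,35],[0,0,0],54],[[-2,-1,50],[0,0,0],54],[[-2,-1,60],[0,0,0],54],[[-2,-1,68],[0,0,0],54],[[-2,-1,73],[0,0,0],54],[[-2,-1,74],[0,0,0],54],[[-2,-1,74],[0,0,0],54]]'

```text
clock: 22.73
tcp_pos: [0.4475, -0.3005, 0.0195]
orientation: [0.0, 0.204, 0.979, -0.0]
wrist_force: [-0.2, 0.9, -4.9]
finger_gap: 0.056
grip_force: 76.4
```

Request:
step_arm --moves '[[[0,0,1],[0,0,0],54],[[0,0,2],[0,0,0],54],[[0,0,2],[0,0,0],54]]'

```text
clock: 22.98
tcp_pos: [0.4475, -0.3009, 0.0177]
orientation: [0.0, 0.204, 0.979, -0.0]
wrist_force: [-0.1, -0.4, -4.5]
finger_gap: 0.0561
grip_force: 76.3
```

Request:
step_arm --moves '[[[0,0,1],[0,0,0],54],[[0,0,2],[0,0,0],54],[[0,0,3],[0,0,0],54],[[0,0,3],[0,0,0],54]]'

```text
clock: 23.32
tcp_pos: [0.4474, -0.3008, 0.0157]
orientation: [0.0, 0.204, 0.979, -0.0]
wrist_force: [-2.3, 2.3, 6.8]
finger_gap: 0.0558
grip_force: 77.7
```

Request:
step_arm --moves '[[[0,0,0],[0,0,0],62],[[0,0,0],[0,0,0],75],[[0,0,0],[0,0,0],85],[[0,0,0],[0,0,0],85],[[0,0,-15],[0,0,0],85],[[0,0,-50],[0,0,0],85],[[0,0,-90],[0,0,0],85],[[0,0,-130],[0,0,0],85]]'

```text
clock: 23.98
tcp_pos: [0.4466, -0.3, 0.145]
orientation: [-0.001, 0.204, 0.979, 0.001]
wrist_force: [1.3, -0.7, 0.0]
finger_gap: 0.0849
grip_force: 0.0
```

Request:
step_arm --moves '[[[0,-40,0],[0,0,0],85],[[0,-80,0],[0,0,0],85],[[0,-120,0],[0,0,0],85],[[0,-160,0],[0,0,0],85],[[0,-160,0],[0,0,0],85],[[0,-160,0],[0,0,0],85],[[0,-160,0],[0,0,0],85]]'

```text
clock: 24.57
tcp_pos: [0.383, -0.447, 0.1438]
orientation: [-0.0, 0.204, 0.979, 0.001]
wrist_force: [0.2, 0.2, 0.6]
finger_gap: 0.085
grip_force: 0.0
```

```bash
python3 - <<'E'
from h import *
im=imaging.read_camera("top")[:,:,::-1].copy();cv2.imwrite("pics/topf.png",im)
S={"yellow":((.6263,-.188),.035),"green":((.4588,.0158),.029),"red":((.427,.2985),.029),"blue":((.4452,-.299),.029)}
rows=[]
for c,(s,z) in S.items():
    u=proj("top",np.array([*s,z]));v=proj("top",np.array([*s,.012]));x,y=np.round(u).astype(int)
    cr=cv2.resize(im[y-27:y+27,x-27:x+27],None,fx=7,fy=7,interpolation=cv2.INTER_CUBIC)[:378,:378]
    q=((u-[x-27,y-27]+.5)*7);cv2.drawMarker(cr,tuple(int(a) for a in q),(255,0,255),0,16,1);rows.append(cr)
    h=cv2.cvtColor(im,cv2.COLOR_BGR2HSV)
o=np.vstack([np.hstack(rows[:2]),np.hstack(rows[2:])]);cv2.imwrite("pics/fin.png",cv2.resize(o,(600,600)))
print(ray("top",(320.5,160),.085))
E
```

```text
[ 0.65335226 -0.01135576  0.085     ]
```

View pics/fin.png

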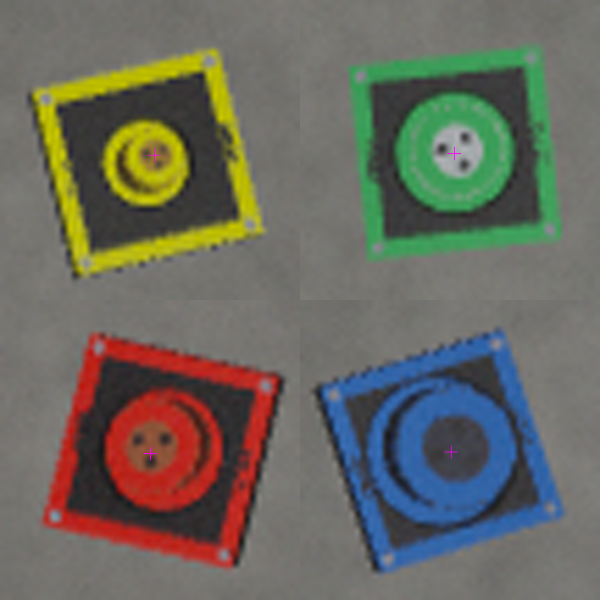

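View pics/topf.png

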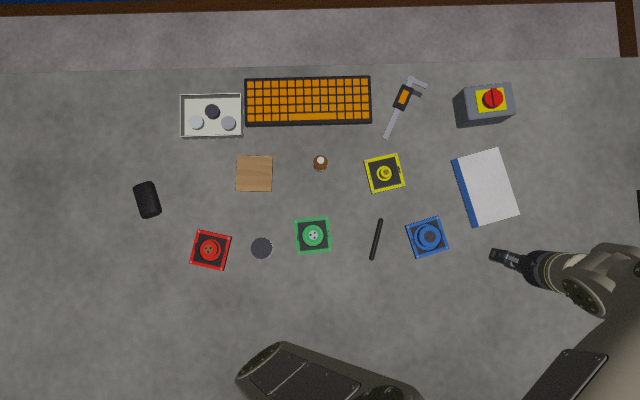

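All four sample centres lie within about 3 mm of the seat-centre markers. They are level, and the bottle still stands at (320,163). I'm handing in.

```bash
python3 -c "
from workcell import env
print(env.hand_in())"
```

```text
the job is handed in; nothing more can be done
None
```

All four samples are set down flat in their own seats, each within about 3 mm of centre by the last top view; the amber bottle still stands where it was, and I handed the job in at about 25 s (no verdict was returned).

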